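# Hold the eccentric rotor heavy side down

### The job

Two sealed vibrator rotors sit on stiff bearing stands, each with a lead weight hidden somewhere inside the drum; the yellow switch insert stands beside the rotor to be worked on, the blue one beside the rotor to leave as it is. Take the yellow-marked rotor by its orange handle, turn it right round to feel which side is heavy (it pulls down on the handle harder on one side of the turn), then bring its heavy side straight down and finish still gripping the handle, holding the rotor still there so that it can be marked. Leave the other rotor, both inserts, the lamp and the outlet box where they are.

Things in the scene. Friction and masses are not known exactly. Their poses are not given: they have to be found in the camera images.
- stand_left: The left bearing stand, blue, fixed to the bench; origin on the bench (z = 0) under the drum's middle. Its y axis is parallel to the rotor's level axle, z is up. Base plate 160 x 100 x 12 mm; bearing pedestal on the +y side of the drum, turning handle on the -y side, towards the middle of the bench.
- axle_left (a point): Centre of the left drum, on its axle, 150 mm above the bench; fixed, axes as the stand's. The drum is aluminium, 140 mm diameter, 40 mm thick. Inside it, out of sight, a lead weight (about 0.5 kg, 42 mm from the axle) is fixed at any angle to the handle; handle and drum are otherwise balanced.
- handle_left (a point): Centre of the left rotor's handle, turning with the rotor: an orange sleeve 22 mm diameter, 46 mm long, parallel to the axle, 50 mm from the axle line, on the stand's -y side 82 mm along y from the drum's middle (62 mm off its face). It spins freely on its 10 mm pin, so the gripper can point down all the way round.
- rotor_left (a joint): Angle of the left rotor (rad), no stops: 0 with the handle straight up, growing as the handle goes from the top to the stand's +x; starts within 0.75 of 0. Stiff bearing (drag 0.3 N m, 6 N at the handle): it stays where left. The weight adds up to 3.5 to 5 N at the handle, for or against the turning, none when straight up or down.
- stand_right: The right bearing stand, blue, fixed to the bench; origin on the bench (z = 0) under the drum's middle. Its y axis is parallel to the rotor's level axle, z is up. Base plate 160 x 100 x 12 mm; bearing pedestal on the -y side of the drum, turning handle on the +y side, towards the middle of the bench.
- axle_right (a point): Centre of the right drum, on its axle, 150 mm above the bench; fixed, axes as the stand's. The drum is aluminium, 140 mm diameter, 40 mm thick. Inside it, out of sight, a lead weight (about 0.5 kg, 42 mm from the axle) is fixed at any angle to the handle; handle and drum are otherwise balanced.
- handle_right (a point): Centre of the right rotor's handle, turning with the rotor: an orange sleeve 22 mm diameter, 46 mm long, parallel to the axle, 50 mm from the axle line, on the stand's +y side 82 mm along y from the drum's middle (62 mm off its face). It spins freely on its 10 mm pin, so the gripper can point down all the way round.
- rotor_right (a joint): Angle of the right rotor (rad), no stops: 0 with the handle straight up, growing as the handle goes from the top to the stand's +x; starts within 0.75 of 0. Stiff bearing (drag 0.3 N m, 6 N at the handle): it stays where left. The weight adds up to 3.5 to 5 N at the handle, for or against the turning, none when straight up or down.
- yellow_center (a point): Centre, 19 mm above the bench, of a loose switch insert, 28 x 50 x 38 mm, black with a yellow top. It stands 125 to 160 mm beyond (on the +x side of) one of the two stands and marks the rotor to be worked on.
- blue_center (a point): Centre, 19 mm above the bench, of a loose switch insert, 28 x 50 x 38 mm, black with a blue top. It stands 125 to 160 mm beyond (on the +x side of) one of the two stands and marks the rotor to leave alone.
- lamp_center (a point): Centre (26 mm up) of a loose white downlight reflector, an open bowl 120 mm wide at the rim, 52 mm high, between the robot and the stands. Bystander.
- outlet_center (a point): Centre (21 mm up) of a loose black outlet box, open on top, 100 x 65 x 42 mm, beyond the stands. Bystander.

How it is judged:
On the way, in this order (a step that is already met when the one before it is completed fails the run):
1. the handle of the yellow-marked rotor has been gripped and brought round to within about 45 degrees of its lowest point (((horizontal distance between yellow_center and axle_left below 0.2 m and z of handle_left in the frame of stand_left below 0.115 m and contact force between the fingers and rotor_left above 0.5 N) or (horizontal distance between yellow_center and axle_right below 0.2 m and z of handle_right in the frame of stand_right below 0.115 m and contact force between the fingers and rotor_right above 0.5 N))), for 0.05 s.
2. and then round to within about 45 degrees of its highest point again, so that every side has been felt (((horizontal distance between yellow_center and axle_left below 0.2 m and z of handle_left in the frame of stand_left above 0.185 m and contact force between the fingers and rotor_left above 0.5 N) or (horizontal distance between yellow_center and axle_right below 0.2 m and z of handle_right in the frame of stand_right above 0.185 m and contact force between the fingers and rotor_right above 0.5 N))), for 0.05 s.
At the end, for the whole second after the job is handed in: The hidden weight of the yellow-marked rotor is within about 20 degrees of straight below the axle, the rotor is still, and the fingers are gripping its orange handle (contact over 1 N, grasp within 35 mm of the handle's centre) (((horizontal distance between yellow_center and axle_left below 0.2 m and z of slug_left_c0 in the frame of stand_left below 0.15 m and x of slug_left_c0 in the frame of stand_left between -0.0155 and 0.0155 m and contact force between the fingers and rotor_left above 1 N and distance between the grasp point and handle_left below 0.035 m and velocity of joint rotor_left between -0.1 and 0.1 rad/s) or (horizontal distance between yellow_center and axle_right below 0.2 m and z of slug_right_c0 in the frame of stand_right below 0.15 m and x of slug_right_c0 in the frame of stand_right between -0.0155 and 0.0155 m and contact force between the fingers and rotor_right above 1 N and distance between the grasp point and handle_right below 0.035 m and velocity of joint rotor_right between -0.1 and 0.1 rad/s))); the arm keeps its last pose, push and grip.
It fails at once if the blue-marked rotor was turned (handle moved more than 20 mm) ((horizontal distance between yellow_center and axle_left below 0.2 m and distance of handle_right from where it was at the start of the episode above 0.02 m) or (horizontal distance between yellow_center and axle_right below 0.2 m and distance of handle_left from where it was at the start of the episode above 0.02 m)).
It fails at once if the yellow insert was moved more than 25 mm or tipped (distance of yellow_center from where it was at the start of the episode above 0.025 m or angle between yellow_center's own z axis and vertical above 0.5 rad).
It fails at once if the blue insert was moved more than 25 mm or tipped (distance of blue_center from where it was at the start of the episode above 0.025 m or angle between blue_center's own z axis and vertical above 0.5 rad).
It fails at once if the lamp was moved more than 25 mm or tipped (distance of lamp_center from where it was at the start of the episode above 0.025 m or angle between lamp_center's own z axis and vertical above 0.5 rad).
It fails at once if the outlet box was moved more than 25 mm or tipped (distance of outlet_center from where it was at the start of the episode above 0.025 m or angle between outlet_center's own z axis and vertical above 0.5 rad).
It also fails if it takes over 72 s, if anything falls off the work surface, if the arm or the gripper's body presses on something with over 40 N, if the wrist force passes 120 N, or if a joint passes its speed limit or range.

### The arm

A 6-joint arm with a two-finger parallel gripper is mounted at the origin on the work surface. World frame = base frame: x ahead of the robot, y to its left, z up, the work surface at z = 0. Lengths are in m, angles in rad, forces in N, time in s.
With the tool pointing down it reaches from about 0.3 to 0.85 m from the base axis. Payload 4.2 kg.
Tool frame: the origin (TCP) lies on the centre line of the jaws, within the pads' length; the fingertips stand 17 mm ahead of it and the grasp point (between the pads) lies 2 mm behind it; y points along the fingers, z is the direction in which the jaws open and shut, and the axes are right-handed (so a half turn about y gives the same grasp; the last joint's range is limited). The gripper opens to 91 mm and grips with 3 to 60 N. Pads are 32 mm wide; open, the fingers measure 118 mm over their backs; the gripper's body (76 mm by 178 mm) begins 60 mm behind the grasp point.
Start: joints at [1.089, 0.32, 1.565, -0, 1.257, -0.02], TCP at [0.256, 0.515, 0.231] pointing down, gripper open.
Joint ranges: [-3.11, 3.11], [-0.84, 2.01], [0.21, 2.61], [-1.34, 4.49], [0.05, 2.63], [-2.56, 2.56]. Speed limits (rad/s): [2.57, 2.57, 3.14, 3.14, 3.14, 3.14].

### API

Orientations are given as [roll, pitch, yaw] about the fixed x, y, z axes, in that order (R = Rz(yaw) Ry(pitch) Rx(roll)).
In Python, from cell import * gives the robot as it stands.
- The arm moves only by the tool carry_out, never from a script. Its argument "rows" is a list that holds one entry, the list of rows, each a list of 5 numbers: the shift along the tool's x, y, z in mm, then the turn about the tool's y in degrees, then the closure in counts, from 0 (fully open) to 255 (shut). In form: [[[tx, ty, tz, turn, claw], ...]]. A call has 1 to 5 rows; each row shifts and turns the pose as measured when the row begins, along the tool's axes as they then stand; what a row does not reach is not made up. A row lasts 1/8 s, in which the tool goes at most 62.5 mm and 10.7 degrees, less where a joint would pass 70% of its speed; a pose out of reach is approached as far as the arm can. A call with a gripper value outside its range is refused whole. The fingers move at their own pace and stop on an object; "squeeze" is the grip in N (left out, the last holds). Time passes only in rows, so rows that do not move let the fingers close. It gives the time, the measured TCP pose, the force and the opening at its end, in the units of the state.
- observe(): the state, without advancing time (a new reading comes with each control period).
- camera(name): name is "scene" or "top" or "wrist"; returns a dict with "pixels" (420x560x3 uint8, red, green, blue), "z_map" (420x560 float32, m along the optical axis (not along the pixel's ray), 0 where there is no reading), "fx", "fy", "cx", "cy" (pixels), "rvec" (rotation vector, rad) and "tvec" (3), from world to camera coordinates, as OpenCV has them. Camera axes: x right, y down, z forward; pixel columns grow to the right and rows downward; lengths in m; the calibration is good to about 2 mm. A picture is of the moment at which its call begins.
- job_done(): hands the job in, once; it reports no verdict.
The state is a dict: "time_s": time; "q": joint angles; "joint_vel": joint speeds; "tau": joint torques, N m; "tcp_pos": TCP position; "tool_rot": TCP orientation; "contact_force": force on the tool from outside, world axes, zero at the start; "wrist_torque": the same for the moment, N m; "opening": finger opening in m.
Only numpy, scipy, OpenCV 4.12 (cv2) and the standard library are available. Lean on these libraries where they do the work, as an engineer would, in place of code of your own. Each camera call takes 0.05 s, during which the arm holds its last target.

## Working session

There is one attempt and no reset: what is moved stays moved. The work goes in short steps, Python scripts to look and compute and a tool call to move; the robot and the scene stay as the last step left them, time stands still between calls to the robot, and variables do not carry over. Pictures are saved under pics/ and viewed, and the job is handed in when it is done.

Besides the shell and the picture viewer there is one more tool, called after "Call:" as name(argument=value, ...) on one line, values as JSON. carry_out: Moves the arm, as the interface text tells. Its arguments: {"type":"object","properties":{"rows":{"type":"array","items":{"type":"array","items":{"type":"array","items":{"type":"number"}}}},"squeeze":{"type":"number"}},"required":["rows"]}

```bash
mkdir -p pics; ls; cat > h.py <<'E'
from cell import *
import numpy as np, cv2
def save(n,tag):
    c=camera(n); cv2.imwrite(f'pics/{tag}.png',c['pixels'][:,:,::-1]); return c
def pts(c):
    z=c['z_map']; v,u=np.mgrid[:z.shape[0],:z.shape[1]]
    P=np.stack([(u-c['cx'])/c['fx']*z,(v-c['cy'])/c['fy']*z,z],-1)
    R=cv2.Rodrigues(np.array(c['rvec'],float))[0]
    return (P-np.array(c['tvec']).ravel())@R
E
python3 - <<'E'
from h import *
import pickle
s=observe(); print(s)
for n in ('scene','top'):
    c=save(n,n+'0'); pickle.dump(c,open(n+'0.pkl','wb'))
E
```

```text
pics
{'time_s': 0.0, 'q': array([ 1.08903694e+00,  3.20290151e-01,  1.56566662e+00, -3.48150887e-05,
        1.25738181e+00, -2.00061313e-02]), 'joint_vel': array([ 0.00232012, -0.00077824,  0.00207229,  0.00135225,  0.00051983,
       -0.00074695]), 'tau': array([-1.17274503e-03, -4.12460947e+01, -2.31975996e+01,  7.26112607e-02,
        4.57496429e-02, -1.34674374e-04]), 'tcp_pos': array([0.2559682 , 0.51436122, 0.23012607]), 'tool_rot': array([-1.57254257e+00,  1.83327788e-06, -4.61742492e-01]), 'contact_force': array([ 0.42444947, -0.27626048,  0.85702252]), 'wrist_torque': array([-0.01205439,  0.02532567,  0.01588889]), 'opening': 0.0913076164216686}
```

View pics/scene0.png

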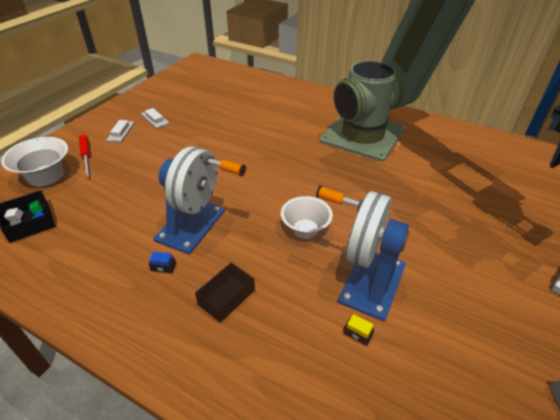

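View pics/top0.png

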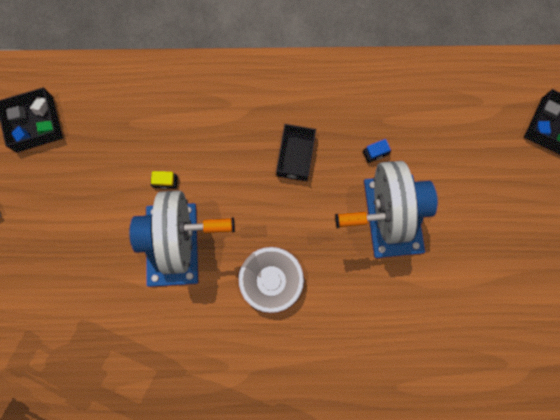

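```bash
python3 - <<'E'
from h import *
import pickle
for n in ('scene','top'):
    c=pickle.load(open(n+'0.pkl','rb')); P=pts(c)
    hsv=cv2.cvtColor(c['pixels'],cv2.COLOR_RGB2HSV)
    R=cv2.Rodrigues(np.array(c['rvec'],float))[0]; print(n,'cam at',-R.T@np.array(c['tvec']).ravel())
    for nm,lo,hi in (('orange',(5,150,100),(18,255,255)),('yellow',(22,130,100),(35,255,255)),('blue',(95,100,60),(125,255,255))):
        m=cv2.inRange(hsv,lo,hi); k,l,st,ce=cv2.connectedComponentsWithStats(m)
        for i in range(1,k):
            if st[i,4]<40: continue
            s=(l==i)&(c['z_map']>0); p=P[s]
            print(n,nm,st[i],ce[i].round(),'med',np.median(p,0).round(3),'p2',np.percentile(p,2,axis=0).round(3),'p98',np.percentile(p,98,axis=0).round(3))
E
```

```text
scene cam at [1.08794544 0.31870875 0.71341476]
scene orange [91 16 10 22 47] [95. 25.] med [-0.968 -2.382 -0.376] p2 [-1.026 -2.4   -0.456] p98 [-0.939 -2.364 -0.333]
scene orange [ 47  21  24  29 188] [58. 31.] med [-0.667 -2.382 -0.33 ] p2 [-0.757 -2.405 -0.431] p98 [-0.615 -2.364 -0.263]
scene orange [  2  31  36  34 331] [22. 46.] med [-0.401 -2.381 -0.333] p2 [-0.483 -2.4   -0.44 ] p98 [-0.288 -2.362 -0.268]
scene orange [     0     53    560    367 139140] [293. 262.] med [0.572 0.054 0.   ] p2 [-0.183 -0.748 -0.003] p98 [0.93  0.552 0.003]
scene yellow [347 314  26  24 385] [360. 325.] med [0.656 0.245 0.038] p2 [0.64  0.224 0.024] p98 [0.666 0.265 0.04 ]
scene blue [541  62  19  40 166] [553.  81.] med [-0.827  0.502 -0.042] p2 [-0.836  0.495 -0.121] p98 [-0.818  0.516  0.019]
scene blue [160 160  12  23 138] [164. 170.] med [ 0.599 -0.237  0.174] p2 [ 0.576 -0.244  0.152] p98 [ 0.611 -0.229  0.183]
scene blue [ 154  204   70   49 1345] [187. 229.] med [ 0.616 -0.201  0.013] p2 [ 0.509 -0.249  0.008] p98 [ 0.658 -0.16   0.074]
scene blue [ 32 211  12   8  55] [ 38. 215.] med
[... 1006 characters left out ...]
9  17 196] [ 19. 134.] med [0.749 0.537 0.025] p2 [0.733 0.522 0.001] p98 [0.772 0.563 0.032]
top blue [367 140  23  19 283] [378. 149.] med [ 0.705 -0.184  0.037] p2 [ 0.689 -0.205  0.028] p98 [ 0.722 -0.164  0.041]
top blue [365 179  11  35 234] [370. 196.] med [ 0.613 -0.168  0.011] p2 [ 0.58  -0.176  0.007] p98 [ 0.649 -0.16   0.089]
top blue [ 370  182   67   76 1473] [408. 224.] med [ 0.544 -0.228  0.014] p2 [ 0.497 -0.265  0.008] p98 [ 0.6   -0.17   0.182]
top blue [188 204   8  20 112] [192. 213.] med [0.582 0.185 0.011] p2 [0.564 0.18  0.006] p98 [0.603 0.193 0.014]
top blue [ 130  206   68   80 1628] [158. 253.] med [0.496 0.238 0.015] p2 [0.445 0.176 0.007] p98 [0.584 0.271 0.182]
```

Yellow insert stands by the left rotor (top view px (162,178)). The left handle is at about px (210,226) and the lamp at (271,281). Next: precise handle, axle and stand yaw.

```bash
python3 - <<'E'
from h import *
import pickle
A=[]
for n in ('scene','top'):
    c=pickle.load(open(n+'0.pkl','rb')); P=pts(c)
    hsv=cv2.cvtColor(c['pixels'],cv2.COLOR_RGB2HSV)
    ok=(c['z_map']>0)&(P[...,0]>.35)&(P[...,0]<.65)&(P[...,1]>.0)&(P[...,1]<.33)
    o=ok&(P[...,2]>.1)&(hsv[...,0]>4)&(hsv[...,0]<20)&(hsv[...,1]>140)&(P[...,1]<.19)&(P[...,2]<.25)
    p=P[o]; print(n,'handle n',len(p),'min',p.min(0).round(3),'max',p.max(0).round(3),'p50',np.median(p,0).round(4))
    v,u=np.nonzero(o); print('px',u.min(),u.max(),v.min(),v.max())
    (m,d)=p.mean(0),np.linalg.svd(p-p.mean(0))[2][0]; print(m.round(4),d.round(3))
    gr=ok&(P[...,2]>.09)&(hsv[...,1]<60)&(P[...,1]>.16)
    p=P[gr]; print('drum',len(p),np.percentile(p,1,axis=0).round(4),np.percentile(p,99,axis=0).round(4))
    bl=ok&(hsv[...,0]>95)&(hsv[...,0]<125)&(hsv[...,1]>100)&(P[...,2]>.004)&(P[...,2]<.02)
    p=P[bl]; r=cv2.minAreaRect(p[:,:2].astype(np.float32)*1000); print('plate',r)
    bp=ok&(hsv[...,0]>95)&(hsv[...,0]<125)&(hsv[...,1]>100)&(P[...,2]>.1)
    p=P[bp];print('bearing',np.percentile(p,2,axis=0).round(4),np.percentile(p,98,axis=0).round(4))
    lamp=(c['z_map']>0)&(P[...,0]>.25)&(P[...,0]<.55)&(P[...,1]>-.1)&(P[...,1]<.13)&(P[...,2]>.044)&(P[...,2]<.06)
    p=P[lamp];print('lamp',len(p),p.min(0).round(3),p.max(0).round(3),cv2.minEnclosingCircle(p[:,:2].astype(np.float32)))
    ob=(c['z_map']>0)&(P[...,0]>.55)&(P[...,0]<.85)&(P[...,1]>-.12)&(P[...,1]<.13)&(P[...,2]>.036)&(P[...,2]<.06)
    p=P[ob];print('outlet',len(p),p.min(0).round(3),p.max(0).round(3))
E
```

```text
scene handle n 312 min [0.519 0.087 0.191] max [0.541 0.138 0.213] p50 [0.5346 0.1143 0.2071]
px 316 344 185 204
[0.5332 0.1138 0.2057] [-0.056  0.998 -0.039]
drum 2169 [0.4853 0.1673 0.1061] [0.5959 0.2643 0.2208]
plate ((526.9146118164062, 227.04803466796875), (157.00437927246094, 96.17724609375), 2.8922839164733887)
bearing [0.5156 0.23   0.1014] [0.555  0.2623 0.1825]
lamp 561 [ 0.39  -0.028  0.044] [0.51  0.09  0.055] ((0.4503237307071686, 0.030775759369134903), 0.06063305586576462)
outlet 416 [ 0.65  -0.062  0.036] [0.76  0.021 0.046]
top handle n 407 min [0.515 0.087 0.186] max [0.537 0.136 0.214] p50 [0.5242 0.1121 0.2077]
px 203 234 218 233
[0.5247 0.1125 0.2069] [-0.041  0.999  0.014]
drum 2865 [0.4562 0.1654 0.0984] [0.5878 0.2273 0.2205]
plate ((522.8482666015625, 225.2763671875), (158.19949340820312, 97.59390258789062), 2.9759929180145264)
bearing [0.4918 0.2269 0.1519] [0.5479 0.2595 0.1826]
lamp 1164 [ 0.39  -0.028  0.044] [0.508 0.089 0.058] ((0.44911035895347595, 0.031087299808859825), 0.059676967561244965)
outlet 285 [ 0.648 -0.06   0.036] [0.758 0.02  0.046]
```

```bash
cat >> h.py <<'E'
from scipy.spatial.transform import Rotation as Ro
def plan(target,yaw,n,s=None):
    s=s or observe(); p=s['tcp_pos'].copy(); r=Ro.from_euler('xyz',s['tool_rot'])
    D=(np.array(target)-p)/n
    cy=s['tool_rot'][2]; dt=-(np.degrees((yaw-cy+np.pi)%(2*np.pi)-np.pi))/n
    out=[]
    for i in range(n):
        t=r.inv().apply(D)*1000; out.append([round(x,1) for x in t]+[round(dt,1)])
        r=r*Ro.from_rotvec([0,np.radians(dt),0])
    return out
E
python3 - <<'E'
from h import *
s=observe();print(plan([.528,.112,.32],np.radians(-87),9,s))
E
```

```text
[[np.float64(47.0), np.float64(-9.9), np.float64(-26.6), np.float64(6.7)], [np.float64(49.8), np.float64(-9.9), np.float64(-20.9), np.float64(6.7)], [np.float64(51.9), np.float64(-9.9), np.float64(-14.9), np.float64(6.7)], [np.float64(53.3), np.float64(-9.9), np.float64(-8.7), np.float64(6.7)], [np.float64(53.9), np.float64(-9.9), np.float64(-2.4), np.float64(6.7)], [np.float64(53.8), np.float64(-9.9), np.float64(3.9), np.float64(6.7)], [np.float64(53.0), np.float64(-9.9), np.float64(10.2), np.float64(6.7)], [np.float64(51.4), np.float64(-9.9), np.float64(16.3), np.float64(6.7)], [np.float64(49.2), np.float64(-9.9), np.float64(22.2), np.float64(6.7)]]
```

Call:
carry_out(rows=[[[0, -60, 0, 0, 0], [0, -20, 0, 0, 0]]], squeeze=30)

```text
time_s: 0.35
tcp_pos: [0.2553, 0.513, 0.3086]
tool_rot: [-1.581, 0.0, -0.462]
contact_force: [0.7, -0.0, -1.0]
opening: 0.0919
```

```bash
python3 - <<'E'
from h import *
s=observe();print(s['tcp_pos']);print(plan([.528,.112,.30],np.radians(-87),10,s))
E
```

```text
[0.2552727  0.51301355 0.30861058]
[[np.float64(42.3), np.float64(1.1), np.float64(-23.7), np.float64(6.1)], [np.float64(44.6), np.float64(1.1), np.float64(-19.1), np.float64(6.1)], [np.float64(46.3), np.float64(1.1), np.float64(-14.3), np.float64(6.1)], [np.float64(47.6), np.float64(1.1), np.float64(-9.4), np.float64(6.1)], [np.float64(48.3), np.float64(1.1), np.float64(-4.3), np.float64(6.1)], [np.float64(48.5), np.float64(1.1), np.float64(0.8), np.float64(6.1)], [np.float64(48.1), np.float64(1.1), np.float64(5.9), np.float64(6.1)], [np.float64(47.2), np.float64(1.1), np.float64(11.0), np.float64(6.1)], [np.float64(45.8), np.float64(1.1), np.float64(15.9), np.float64(6.1)], [np.float64(43.9), np.float64(1.1), np.float64(20.6), np.float64(6.1)]]
```

Call:
carry_out(rows=[[[42, 1, -24, 6.1, 0], [45, 1, -19, 6.1, 0], [46, 1, -14, 6.1, 0], [48, 1, -9, 6.1, 0], [48, 1, -4, 6.1, 0]]])

```text
time_s: 0.98
tcp_pos: [0.3931, 0.3095, 0.304]
tool_rot: [-1.579, -0.004, -1.004]
contact_force: [0.4, 0.7, -0.0]
opening: 0.0915
```

```bash
python3 - <<'E'
from h import *
s=observe();print(s['tcp_pos'],s['tool_rot']);print(np.array(plan([.528,.112,.29],np.radians(-87),5,s)).tolist())
E
```

```text
[0.39307957 0.30946809 0.30403569] [-1.57857695 -0.00414908 -1.00449994]
[[47.8, 3.0, 1.6, 5.9], [47.4, 3.0, 6.5, 5.9], [46.5, 3.0, 11.3, 5.9], [45.1, 3.0, 16.0, 5.9], [43.2, 3.0, 20.6, 5.9]]
```

Call:
carry_out(rows=[[[48, 3, 1.6, 5.9, 0], [47, 3, 6.5, 5.9, 0], [46, 3, 11, 5.9, 0], [45, 3, 16, 5.9, 0], [43, 3, 21, 5.9, 0]]])

```text
time_s: 1.6
tcp_pos: [0.529, 0.1043, 0.2879]
tool_rot: [-1.578, -0.008, -1.537]
contact_force: [1.0, 0.3, -0.4]
opening: 0.0911
```

```bash
python3 - <<'E'
from h import *
s=observe();print(s['tcp_pos'],s['tool_rot']);print(np.array(plan([.528,.112,.25],np.radians(-87),2,s)).tolist())
save('wrist','w1');save('top','t1');save('scene','s1')
E
```

```text
[0.52904867 0.10430528 0.28794518] [-1.57778982 -0.00781065 -1.53699653]
[[-4.0, 18.9, -0.3, -0.5], [-4.0, 18.9, -0.2, -0.5]]
```

View pics/w1.png

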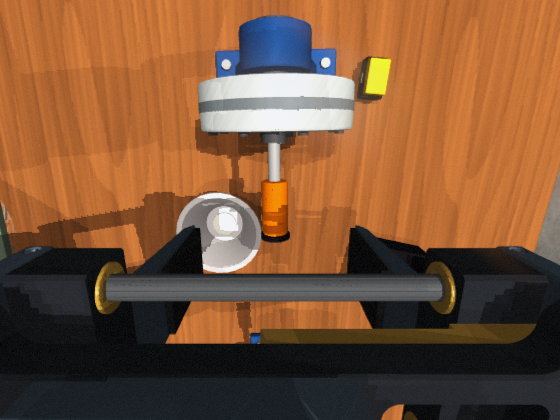

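The wrist view shows the handle at px (275,208), midway between the fingers (x 200 and 360). Descending.

Call:
carry_out(rows=[[[-4, 30, 0, -0.5, 0], [-4, 30, 0, -0.5, 0], [-1, 25, 0, 0, 0], [0, 5, 0, 0, 0]]])

```text
time_s: 2.25
tcp_pos: [0.5258, 0.1163, 0.1956]
tool_rot: [-1.579, -0.005, -1.513]
contact_force: [-0.4, 0.3, 0.1]
opening: 0.0912
```

```bash
python3 - <<'E'
from h import *
s=observe();print(s['tcp_pos'],s['tool_rot'],s['contact_force']);print(np.array(plan([.528,.112,.198],np.radians(-87),1,s)).tolist())
E
```

```text
[0.52575971 0.1163189  0.19564168] [-1.57933834 -0.00536699 -1.51302551] [-0.40071756  0.33447274  0.10968417]
[[4.5, -2.4, 2.0, 0.3]]
```

Call:
carry_out(rows=[[[4, -2, 2, 0.3, 0], [0, 0, 0, 0, 200], [0, 0, 0, 0, 255], [0, 0, 0, 0, 255], [0, 0, 0, 0, 255]]], squeeze=30)

```text
time_s: 2.88
tcp_pos: [0.5293, 0.1135, 0.2012]
tool_rot: [-1.574, -0.004, -1.517]
contact_force: [-0.3, -0.7, 0.3]
opening: 0.0539
```

Call:
carry_out(rows=[[[0, 0, 0, 0, 255], [0, 0, 0, 0, 255], [0, 0, 0, 0, 255]]])

```text
time_s: 3.25
tcp_pos: [0.5292, 0.1134, 0.2013]
tool_rot: [-1.574, -0.004, -1.517]
contact_force: [-4.5, -0.9, 1.1]
opening: 0.0243
```

```bash
python3 - <<'E'
from h import *
s=observe();print(s['tcp_pos'],s['tool_rot'],s['contact_force'],s['wrist_torque'],s['opening'])
save('wrist','w2');save('scene','s2')
E
```

```text
[0.5292268  0.11337814 0.2012988 ] [-1.57397721 -0.00424543 -1.5170788 ] [-4.45481679 -0.85303306  1.05607765] [-0.12184393  0.90601611 -0.00201464] 0.024285163970558937
```

View pics/w2.png

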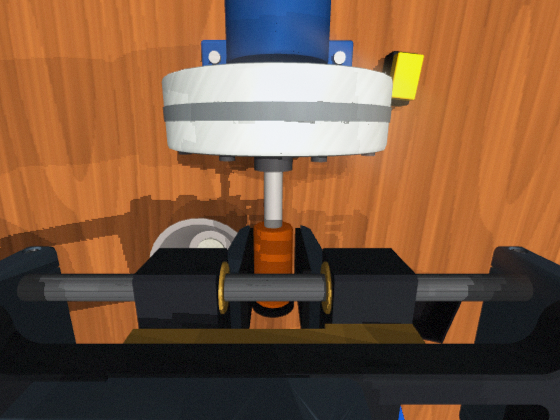

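View pics/s2.png

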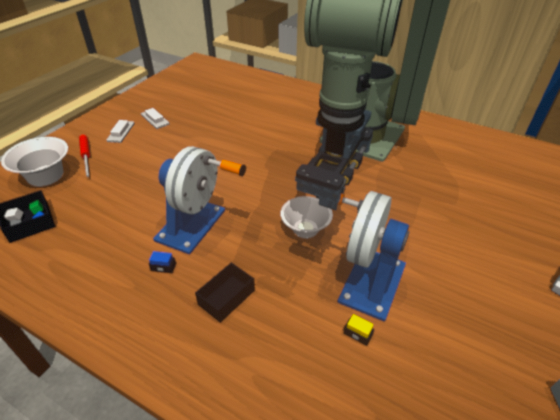

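The handle sleeve (px 275,255) sits between the pads. Let the fingers settle.

Call:
carry_out(rows=[[[0, 0, 0, 0, 255], [0, 0, 0, 0, 255], [0, 0, 0, 0, 255]]])

```text
time_s: 3.72
tcp_pos: [0.529, 0.1134, 0.2012]
tool_rot: [-1.574, -0.004, -1.517]
contact_force: [-1.3, 0.7, -0.6]
opening: 0.0213
```

```bash
python3 - <<'E'
from h import *
s=observe();print(s['tcp_pos'],s['tool_rot'],s['contact_force'],s['wrist_torque'],s['opening'])
E
```

```text
[0.52900231 0.11337986 0.20121484] [-1.57442998 -0.0042347  -1.51738589] [-1.2721995   0.69091035 -0.58472284] [-0.0608703   0.13048302 -0.03797028] 0.021291558981352467
```

```bash
cat >> h.py <<'E'
import json,os
C=np.array([0.529,0.151]); yawS=np.radians(3)
def st(s=None):
    s=s or observe(); x=s['tcp_pos'][0]*np.cos(yawS)+s['tcp_pos'][1]*np.sin(yawS)
    xc=C[0]*np.cos(yawS)+0.1134*np.sin(yawS)
    dx=x-xc; dz=s['tcp_pos'][2]-C[1]; th=np.arctan2(dx,dz)
    f=s['contact_force']; fx=f[0]*np.cos(yawS)+f[1]*np.sin(yawS)
    return s,dx,dz,th,fx,f[2]
def rep(step=8,n=5,sgn=1,log=True,gain=1.0):
    s,dx,dz,th,fx,fz=st()
    ft=fx*np.cos(th)-fz*np.sin(th); fr=fx*np.sin(th)+fz*np.cos(th)
    if log: open('log.txt','a').write(json.dumps([s['time_s'],dx,dz,th,fx,fz,sgn])+'\n')
    print('t %.2f th %.1f r %.1f dx %.1f dz %.1f Ft %.1f Fr %.1f y %.4f rot %s open %.4f'%(s['time_s'],np.degrees(th),1e3*np.hypot(dx,dz),dx*1e3,dz*1e3,ft,fr,s['tcp_pos'][1],np.round(s['tool_rot'],3),s['opening']))
    a=th; R=50.
    for i in range(n):
        b=a+sgn*np.radians(step); c=[R*(np.sin(b)-np.sin(a))*gain,R*(np.cos(b)-np.cos(a))*gain]
        print('[0, %.1f, %.1f, 0, 255]'%(-c[1],c[0]),end=', '); a=b
    print()
E
python3 -c "
from h import *
rep(log=False)"
```

```text
t 3.73 th 0.0 r 50.2 dx 0.0 dz 50.2 Ft -1.2 Fr -0.6 y 0.1134 rot [-1.574 -0.004 -1.517] open 0.0213
[0, 0.5, 7.0, 0, 255], [0, 1.5, 6.8, 0, 255], [0, 2.4, 6.6, 0, 255], [0, 3.3, 6.2, 0, 255], [0, 4.1, 5.6, 0, 255],
```

Call:
carry_out(rows=[[[0, 0.5, 7, 0, 255], [0, 1.5, 7, 0, 255], [0, 2.4, 6.6, 0, 255]]])

```text
time_s: 4.1
tcp_pos: [0.5502, 0.1144, 0.197]
tool_rot: [-1.575, -0.004, -1.517]
contact_force: [-2.6, -0.8, 0.9]
opening: 0.0214
```

```bash
python3 -c "
from h import *
rep()"
```

```text
t 4.10 th 24.8 r 50.7 dx 21.3 dz 46.0 Ft -2.8 Fr -0.3 y 0.1144 rot [-1.575 -0.004 -1.517] open 0.0214
[0, 3.4, 6.1, 0, 255], [0, 4.2, 5.6, 0, 255], [0, 4.9, 4.9, 0, 255], [0, 5.6, 4.2, 0, 255], [0, 6.1, 3.4, 0, 255],
```

Call:
carry_out(rows=[[[0, 3.4, 6.1, 0, 255], [0, 4.2, 5.6, 0, 255], [0, 4.9, 4.9, 0, 255]]])

```text
time_s: 4.47
tcp_pos: [0.5682, 0.1153, 0.1836]
tool_rot: [-1.575, -0.004, -1.517]
contact_force: [-1.9, -1.0, 2.9]
opening: 0.0216
```

```bash
python3 -c "
from h import *
rep()"
```

```text
t 4.47 th 50.3 r 51.0 dx 39.3 dz 32.6 Ft -3.5 Fr 0.3 y 0.1153 rot [-1.575 -0.004 -1.517] open 0.0216
[0, 5.7, 4.1, 0, 255], [0, 6.2, 3.2, 0, 255], [0, 6.6, 2.3, 0, 255], [0, 6.8, 1.4, 0, 255], [0, 7.0, 0.4, 0, 255],
```

Call:
carry_out(rows=[[[0, 5.7, 4.1, 0, 255], [0, 6.2, 3.2, 0, 255], [0, 6.6, 2.3, 0, 255]]])

```text
time_s: 4.85
tcp_pos: [0.5784, 0.1158, 0.1641]
tool_rot: [-1.575, -0.004, -1.517]
contact_force: [-2.6, -0.0, 4.3]
opening: 0.0217
```

```bash
python3 -c "
from h import *
rep()"
```

```text
t 4.85 th 75.1 r 51.2 dx 49.5 dz 13.1 Ft -4.8 Fr -1.4 y 0.1158 rot [-1.575 -0.004 -1.517] open 0.0217
[0, 6.9, 1.3, 0, 255], [0, 7.0, 0.4, 0, 255], [0, 6.9, -0.6, 0, 255], [0, 6.8, -1.6, 0, 255], [0, 6.5, -2.5, 0, 255],
```

Call:
carry_out(rows=[[[0, 6.9, 1.3, 0, 255], [0, 7, 0.4, 0, 255], [0, 6.9, -0.6, 0, 255]]])

```text
time_s: 5.22
tcp_pos: [0.5795, 0.1159, 0.1432]
tool_rot: [-1.575, -0.004, -1.517]
contact_force: [-3.9, -0.6, 7.9]
opening: 0.0214
```

```bash
python3 -c "
from h import *
rep()"
```

```text
t 5.22 th 98.8 r 51.2 dx 50.6 dz -7.8 Ft -7.2 Fr -5.1 y 0.1159 rot [-1.575 -0.004 -1.517] open 0.0214
[0, 6.8, -1.5, 0, 255], [0, 6.5, -2.5, 0, 255], [0, 6.1, -3.4, 0, 255], [0, 5.6, -4.2, 0, 255], [0, 5.0, -4.9, 0, 255],
```

Call:
carry_out(rows=[[[0, 6.8, -1.6, 0, 255], [0, 6.5, -2.6, 0, 255], [0, 6.1, -3.5, 0, 255]]])

```text
time_s: 5.6
tcp_pos: [0.5735, 0.1156, 0.1261]
tool_rot: [-1.569, -0.003, -1.517]
contact_force: [-2.4, -0.3, 11.6]
opening: 0.0214
```

```bash
python3 -c "
from h import *
rep()"
```

```text
t 5.60 th 119.2 r 51.0 dx 44.5 dz -24.9 Ft -9.0 Fr -7.8 y 0.1156 rot [-1.569 -0.003 -1.517] open 0.0214
[0, 5.8, -3.8, 0, 255], [0, 5.2, -4.6, 0, 255], [0, 4.6, -5.3, 0, 255], [0, 3.8, -5.9, 0, 255], [0, 2.9, -6.3, 0, 255],
```

Call:
carry_out(rows=[[[0, 5.5, -4.2, 0, 255], [0, 5, -5, 0, 255], [0, 4.4, -5.6, 0, 255]]])

```text
time_s: 5.98
tcp_pos: [0.5661, 0.1153, 0.1164]
tool_rot: [-1.548, -0.003, -1.517]
contact_force: [1.7, -1.2, 11.2]
opening: 0.0209
```

```bash
python3 -c "
from h import *
rep()"
```

```text
t 5.97 th 132.9 r 50.8 dx 37.2 dz -34.6 Ft -9.3 Fr -6.4 y 0.1153 rot [-1.548 -0.003 -1.517] open 0.0209
[0, 4.8, -5.1, 0, 255], [0, 4.0, -5.7, 0, 255], [0, 3.2, -6.2, 0, 255], [0, 2.3, -6.6, 0, 255], [0, 1.3, -6.8, 0, 255],
```

```bash
python3 -c "
from h import *
s=observe();print(s['q'],s['tau'],s['joint_vel'],s['wrist_torque']);save('scene','s3');save('wrist','w3')"
```

```text
[ 0.18403862  0.407705    1.74001895 -0.00674943  0.97114275  0.13380162] [  0.87312603 -36.02296472 -15.47027707   0.42284578   0.70028823
  -0.08549367] [ 0.00854592 -0.03842273  0.12102845 -0.00945122 -0.15757582  0.01341831] [-0.31701088 -0.29688358 -0.10940832]
```

View pics/s3.png

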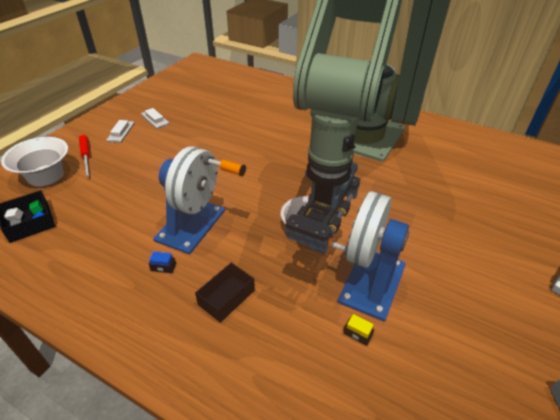

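View pics/w3.png

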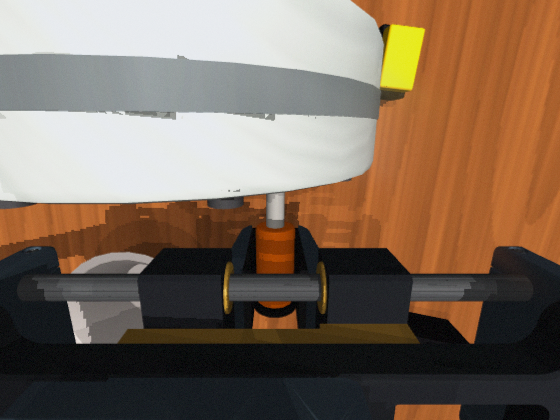

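No collision: the gripper still holds the handle (wrist px 275,265), and the lag is the weight now resisting. I'll take bigger steps.

Call:
carry_out(rows=[[[0, 7.0, -8.0, 0, 255], [0, 5, -9, 0, 255]]])

```text
time_s: 6.32
tcp_pos: [0.5575, 0.1148, 0.1093]
tool_rot: [-1.526, -0.002, -1.516]
contact_force: [5.7, -1.8, 8.0]
opening: 0.0216
```

```bash
python3 -c "
from h import *
rep(12,3)"
```

```text
t 6.33 th 145.6 r 50.5 dx 28.5 dz -41.7 Ft -9.1 Fr -3.5 y 0.1148 rot [-1.526 -0.002 -1.516] open 0.0216
[0, 5.0, -9.2, 0, 255], [0, 2.9, -10.0, 0, 255], [0, 0.8, -10.4, 0, 255],
```

```bash
cat >> h.py <<'E'
def rep(step=8,n=5,sgn=1,log=True,R=51.):
    s,dx,dz,th,fx,fz=st()
    ft=fx*np.cos(th)-fz*np.sin(th); fr=fx*np.sin(th)+fz*np.cos(th)
    if log: open('log.txt','a').write(json.dumps([s['time_s'],dx,dz,th,fx,fz,sgn])+'\n')
    print('t %.2f th %.1f r %.1f dx %.1f dz %.1f Ft %.1f Fr %.1f y %.4f rot %s open %.4f'%(s['time_s'],np.degrees(th),1e3*np.hypot(dx,dz),dx*1e3,dz*1e3,ft,fr,s['tcp_pos'][1],np.round(s['tool_rot'],3),s['opening']))
    a=th; r=Ro.from_euler('xyz',s['tool_rot'])
    for i in range(n):
        b=a+sgn*np.radians(step); c=[R*(np.sin(b)-np.sin(a)),R*(np.cos(b)-np.cos(a))]
        w=r.inv().apply([c[0]*np.cos(yawS),c[0]*np.sin(yawS),c[1]])
        print('[0, %.1f, %.1f, 0, 255]'%(w[1],w[2]),end=', '); a=b
    print()
E
python3 -c "
from h import *
rep(12,3,log=False)"
```

```text
t 6.33 th 145.6 r 50.5 dx 28.5 dz -41.7 Ft -9.1 Fr -3.5 y 0.1148 rot [-1.526 -0.002 -1.516] open 0.0216
[0, 4.6, -9.6, 0, 255], [0, 2.5, -10.4, 0, 255], [0, 0.3, -10.7, 0, 255],
```

Call:
carry_out(rows=[[[0, 4.6, -9.6, 0, 255], [0, 2.5, -10.4, 0, 255], [0, 0.3, -10.7, 0, 255]]])

```text
time_s: 6.7
tcp_pos: [0.5491, 0.1143, 0.1055]
tool_rot: [-1.471, 0.0, -1.515]
contact_force: [23.2, 0.5, -24.5]
opening: 0.0212
```

```bash
python3 -c "
from h import *
rep(12,3)"
```

```text
t 6.70 th 156.2 r 49.8 dx 20.1 dz -45.5 Ft -11.3 Fr 31.7 y 0.1143 rot [-1.471  0.    -1.515] open 0.0212
[0, 2.2, -10.4, 0, 255], [0, 0.0, -10.7, 0, 255], [0, -2.2, -10.4, 0, 255],
```

```bash
cat >> h.py <<'E'
def one(adv,R=50.7,log=True,sgn=1,n=1,ds=None):
    s,dx,dz,th,fx,fz=st(); ft=fx*np.cos(th)-fz*np.sin(th); fr=fx*np.sin(th)+fz*np.cos(th)
    if log: open('log.txt','a').write(json.dumps([s['time_s'],dx,dz,th,fx,fz,sgn])+'\n')
    print('t %.2f th %.1f r %.1f dx %.1f dz %.1f Ft %.1f Fr %.1f y %.4f rot %s open %.4f'%(s['time_s'],np.degrees(th),1e3*np.hypot(dx,dz),dx*1e3,dz*1e3,ft,fr,s['tcp_pos'][1],np.round(s['tool_rot'],3),s['opening']))
    r=Ro.from_euler('xyz',s['tool_rot'])
    for a in np.atleast_1d(adv):
        b=th+sgn*np.radians(a); c=np.array([R*np.sin(b)-dx*1e3,R*np.cos(b)-dz*1e3])
        w=r.inv().apply([c[0]*np.cos(yawS),c[0]*np.sin(yawS),c[1]])
        print('adv',a,'[[[0, %.1f, %.1f, 0, 255]]]'%(w[1],w[2]))
E
python3 -c "
from h import *
one([15,22],log=False)"
```

```text
t 6.70 th 156.2 r 49.8 dx 20.1 dz -45.5 Ft -11.3 Fr 31.7 y 0.1143 rot [-1.471  0.    -1.515] open 0.0212
adv 15 [[[0, 3.3, -12.7, 0, 255]]]
adv 22 [[[0, 3.3, -18.9, 0, 255]]]
```

Call:
carry_out(rows=[[[0, 4.5, -18, 0, 255]]])

```text
time_s: 6.82
tcp_pos: [0.54, 0.114, 0.1019]
tool_rot: [-1.452, 0.001, -1.514]
contact_force: [6.0, -2.4, 22.2]
opening: 0.0213
```

```bash
python3 -c "
from h import *
one([15,22])"
```

```text
t 6.83 th 167.3 r 50.3 dx 11.0 dz -49.1 Ft -10.6 Fr -20.4 y 0.1140 rot [-1.452e+00  1.000e-03 -1.514e+00] open 0.0213
adv 15 [[[0, 0.0, -13.2, 0, 255]]]
adv 22 [[[0, -1.3, -19.2, 0, 255]]]
```

Call:
carry_out(rows=[[[0, -1.8, -19, 0, 255]]])

```text
time_s: 6.95
tcp_pos: [0.5262, 0.1132, 0.1015]
tool_rot: [-1.44, 0.002, -1.514]
contact_force: [10.3, -0.1, -10.3]
opening: 0.0215
```

```bash
python3 -c "
from h import *
one([15,22],R=50.2)"
```

```text
t 6.95 th -176.7 r 49.6 dx -2.9 dz -49.5 Ft -10.8 Fr 9.6 y 0.1132 rot [-1.44   0.002 -1.514] open 0.0215
adv 15 [[[0, -3.5, -12.6, 0, 255]]]
adv 22 [[[0, -6.5, -17.9, 0, 255]]]
```

Call:
carry_out(rows=[[[0, -5, -18, 0, 255]]])

```text
time_s: 7.08
tcp_pos: [0.5124, 0.1126, 0.1044]
tool_rot: [-1.429, 0.002, -1.514]
contact_force: [8.9, -1.1, -1.9]
opening: 0.0211
```

```bash
python3 -c "
from h import *
one([15,22],R=50.)"
```

```text
t 7.08 th -160.3 r 49.5 dx -16.7 dz -46.6 Ft -9.0 Fr -1.2 y 0.1126 rot [-1.429  0.002 -1.514] open 0.0211
adv 15 [[[0, -7.1, -10.9, 0, 255]]]
adv 22 [[[0, -11.5, -15.1, 0, 255]]]
```

Call:
carry_out(rows=[[[0, -11, -15, 0, 255]]])

```text
time_s: 7.2
tcp_pos: [0.4984, 0.1118, 0.1125]
tool_rot: [-1.423, 0.003, -1.514]
contact_force: [6.4, 0.4, -7.5]
opening: 0.0215
```

```bash
python3 -c "
from h import *
one([15,22],R=50.)"
```

```text
t 7.20 th -141.5 r 49.2 dx -30.7 dz -38.5 Ft -9.7 Fr 1.9 y 0.1118 rot [-1.423  0.003 -1.514] open 0.0215
adv 15 [[[0, -10.1, -8.2, 0, 255]]]
adv 22 [[[0, -15.6, -10.7, 0, 255]]]
```

Call:
carry_out(rows=[[[0, -15, -10, 0, 255]]])

```text
time_s: 7.32
tcp_pos: [0.4874, 0.1113, 0.1249]
tool_rot: [-1.42, 0.003, -1.514]
contact_force: [6.3, 0.7, -6.4]
opening: 0.0214
```

```bash
sed -i 's/^C=.*/C=np.array([0.530,0.151]); yawS=np.radians(3)/' h.py; python3 -c "
from h import *
one([15,22],R=50.)"
```

```text
t 7.33 th -121.5 r 50.0 dx -42.6 dz -26.1 Ft -8.8 Fr -2.0 y 0.1113 rot [-1.42   0.003 -1.514] open 0.0214
adv 15 [[[0, -12.6, -3.5, 0, 255]]]
adv 22 [[[0, -18.7, -4.0, 0, 255]]]
```

Call:
carry_out(rows=[[[0, -18, -4, 0, 255]]])

```text
time_s: 7.45
tcp_pos: [0.481, 0.111, 0.1412]
tool_rot: [-1.42, 0.003, -1.514]
contact_force: [6.2, 1.1, -6.9]
opening: 0.0214
```

```bash
python3 -c "
from h import *
one([15,22],R=50.)"
```

```text
t 7.45 th -101.3 r 50.1 dx -49.1 dz -9.8 Ft -8.0 Fr -4.8 y 0.1110 rot [-1.42   0.003 -1.514] open 0.0214
adv 15 [[[0, -13.0, 1.2, 0, 255]]]
adv 22 [[[0, -18.9, 2.8, 0, 255]]]
```

Call:
carry_out(rows=[[[0, -17, 2.3, 0, 255]]])

```text
time_s: 7.58
tcp_pos: [0.4804, 0.1109, 0.158]
tool_rot: [-1.42, 0.003, -1.514]
contact_force: [5.3, 1.4, -6.6]
opening: 0.0211
```

```bash
python3 -c "
from h import *
one([15,22],R=50.)"
```

```text
t 7.58 th -82.0 r 50.2 dx -49.7 dz 7.0 Ft -5.8 Fr -6.2 y 0.1109 rot [-1.42   0.003 -1.514] open 0.0211
adv 15 [[[0, -11.9, 5.5, 0, 255]]]
adv 22 [[[0, -16.9, 9.0, 0, 255]]]
```

Call:
carry_out(rows=[[[0, -16, 8.5, 0, 255]]])

```text
time_s: 7.7
tcp_pos: [0.4857, 0.1112, 0.1746]
tool_rot: [-1.422, 0.003, -1.514]
contact_force: [5.8, 0.5, -8.8]
opening: 0.0214
```

```bash
python3 -c "
from h import *
one([15,22],R=50.)"
```

```text
t 7.70 th -62.0 r 50.3 dx -44.4 dz 23.6 Ft -5.1 Fr -9.2 y 0.1112 rot [-1.422  0.003 -1.514] open 0.0214
adv 15 [[[0, -9.2, 9.3, 0, 255]]]
adv 22 [[[0, -12.7, 14.3, 0, 255]]]
```

Call:
carry_out(rows=[[[0, -11, 14, 0, 255]]])

```text
time_s: 7.82
tcp_pos: [0.4952, 0.1116, 0.1871]
tool_rot: [-1.428, 0.003, -1.514]
contact_force: [-2.9, 1.2, -3.4]
opening: 0.0213
```

```bash
python3 -c "
from h import *
one([15,22],R=50.)"
```

```text
t 7.83 th -44.0 r 50.2 dx -34.8 dz 36.1 Ft -4.4 Fr -0.5 y 0.1116 rot [-1.428  0.003 -1.514] open 0.0213
adv 15 [[[0, -6.1, 11.6, 0, 255]]]
adv 22 [[[0, -7.9, 17.4, 0, 255]]]
```

Call:
carry_out(rows=[[[0, -8, 17, 0, 255]]])

```text
time_s: 7.95
tcp_pos: [0.5093, 0.1124, 0.197]
tool_rot: [-1.432, 0.003, -1.514]
contact_force: [5.3, 0.4, -15.8]
opening: 0.0217
```

```bash
python3 -c "
from h import *
one([15,22],R=50.3)"
```

```text
t 7.95 th -24.2 r 50.5 dx -20.7 dz 46.0 Ft -1.6 Fr -16.6 y 0.1124 rot [-1.432  0.003 -1.514] open 0.0217
adv 15 [[[0, -1.9, 13.0, 0, 255]]]
adv 22 [[[0, -1.6, 19.2, 0, 255]]]
```

```bash
cat > fit.py <<'E'
from h import *
L=np.array([json.loads(l) for l in open('log.txt')])
L=L[np.r_[True,np.diff(L[:,0])>.01]]
# handle angle from raw dx, dz (old centre .529 for the first rows): recompute
dx=L[:,1]-np.where(L[:,0]<7.25,.001,0); th=np.arctan2(dx,L[:,2])
ft=L[:,4]*np.cos(th)-L[:,5]*np.sin(th); fr=L[:,4]*np.sin(th)+L[:,5]*np.cos(th); sg=L[:,6]
for nm,cols in (('plain',[sg]),('fr',[sg,sg*abs(fr)])):
  for w in (abs(fr)<100,abs(fr)<11):
    A=np.stack([np.sin(th),np.cos(th)]+cols,1)[w]
    x,res,_,_=np.linalg.lstsq(A,ft[w],rcond=None)
    cov=np.linalg.inv(A.T@A)*((ft[w]-A@x)**2).sum()/(len(A)-A.shape[1])
    # Ft on tool = +K sin(th+al) - drag
    al=np.arctan2(x[1],x[0]); K=np.hypot(*x[:2])
    print(nm,w.sum(),'K %.2f alpha %.1f deg  goal handle angle %.1f'%(K,np.degrees(al),180-np.degrees(al)),'drag',x[2:].round(2),'rms',np.std(ft[w]-A@x).round(2),'sd ang',np.degrees(np.sqrt(cov[0,0])/K).round(1))
E
python3 fit.py
```

```text
plain 18 K 4.18 alpha 88.0 deg  goal handle angle 92.0 drag [-6.47] rms 0.69 sd ang 3.5
plain 15 K 3.83 alpha 86.0 deg  goal handle angle 94.0 drag [-6.52] rms 0.5 sd ang 2.9
fr 18 K 4.07 alpha 87.7 deg  goal handle angle 92.3 drag [-6.27 -0.03] rms 0.65 sd ang 3.4
fr 15 K 3.68 alpha 86.2 deg  goal handle angle 93.8 drag [-6.18 -0.09] rms 0.43 sd ang 2.7
```

The fit is clean: K ≈ 4 N, drag ≈ 6.4 N, goal handle angle ≈ 93° ± 3°. Continuing over the top towards it.

Call:
carry_out(rows=[[[0, 0, 15, 0, 255]]])

```text
time_s: 8.07
tcp_pos: [0.5247, 0.1132, 0.2008]
tool_rot: [-1.431, 0.003, -1.514]
contact_force: [-2.1, -0.9, 5.4]
opening: 0.0215
```

```bash
python3 -c "
from h import *
one([15,20],R=50.)"
```

```text
t 8.07 th -6.0 r 50.1 dx -5.3 dz 49.8 Ft -1.5 Fr 5.6 y 0.1132 rot [-1.431  0.003 -1.514] open 0.0215
adv 15 [[[0, 2.3, 12.9, 0, 255]]]
adv 20 [[[0, 3.7, 17.0, 0, 255]]]
```

Call:
carry_out(rows=[[[0, 2.0, 15, 0, 255]]])

```text
time_s: 8.2
tcp_pos: [0.5391, 0.1139, 0.2005]
tool_rot: [-1.434, 0.003, -1.514]
contact_force: [-2.5, 1.4, -9.2]
opening: 0.0212
```

```bash
python3 -c "
from h import *
one([15,20],R=50.3)"
```

```text
t 8.20 th 10.5 r 50.4 dx 9.2 dz 49.5 Ft -0.7 Fr -9.4 y 0.1139 rot [-1.434  0.003 -1.514] open 0.0212
adv 15 [[[0, 5.8, 11.8, 0, 255]]]
adv 20 [[[0, 8.3, 15.4, 0, 255]]]
```

Call:
carry_out(rows=[[[0, 8.6, 15, 0, 255]]])

```text
time_s: 8.32
tcp_pos: [0.5558, 0.1147, 0.1941]
tool_rot: [-1.434, 0.002, -1.514]
contact_force: [-4.4, 0.5, -0.0]
opening: 0.0215
```

```bash
python3 -c "
from h import *
one([15,20],R=50.3)"
```

```text
t 8.32 th 31.0 r 50.2 dx 25.8 dz 43.1 Ft -3.7 Fr -2.3 y 0.1147 rot [-1.434  0.002 -1.514] open 0.0215
adv 15 [[[0, 9.4, 9.1, 0, 255]]]
adv 20 [[[0, 13.1, 11.6, 0, 255]]]
```

Call:
carry_out(rows=[[[0, 12.5, 11, 0, 255]]])

```text
time_s: 8.45
tcp_pos: [0.569, 0.1154, 0.1825]
tool_rot: [-1.435, 0.002, -1.514]
contact_force: [-6.1, -0.8, 2.0]
opening: 0.0215
```

```bash
python3 -c "
from h import *
one([15,20],R=50.3)"
```

```text
t 8.45 th 51.1 r 50.2 dx 39.1 dz 31.5 Ft -5.4 Fr -3.5 y 0.1154 rot [-1.435  0.002 -1.514] open 0.0215
adv 15 [[[0, 12.0, 5.3, 0, 255]]]
adv 20 [[[0, 16.3, 6.4, 0, 255]]]
```

Call:
carry_out(rows=[[[0, 15, 6, 0, 255]]])

```text
time_s: 8.57
tcp_pos: [0.5773, 0.1158, 0.1674]
tool_rot: [-1.436, 0.002, -1.514]
contact_force: [-7.3, -0.3, 2.1]
opening: 0.0209
```

```bash
python3 -c "
from h import *
one([15,20],R=50.3)";python3 fit.py
```

```text
t 8.57 th 70.9 r 50.1 dx 47.4 dz 16.4 Ft -4.3 Fr -6.2 y 0.1158 rot [-1.436  0.002 -1.514] open 0.0209
adv 15 [[[0, 13.1, 1.1, 0, 255]]]
adv 20 [[[0, 17.4, 0.6, 0, 255]]]
plain 23 K 4.25 alpha 89.3 deg  goal handle angle 90.7 drag [-6.44] rms 0.82 sd ang 3.7
plain 20 K 4.03 alpha 87.7 deg  goal handle angle 92.3 drag [-6.43] rms 0.76 sd ang 3.7
fr 23 K 4.20 alpha 89.2 deg  goal handle angle 90.8 drag [-6.33 -0.02] rms 0.82 sd ang 3.8
fr 20 K 4.04 alpha 87.6 deg  goal handle angle 92.4 drag [-6.54  0.02] rms 0.76 sd ang 3.8
```

Call:
carry_out(rows=[[[0, 17, 0.3, 0, 255], [0, 0, 0, 0, 255], [0, 0, 0, 0, 255], [0, 0, 0, 0, 255]]])

```text
time_s: 9.07
tcp_pos: [0.5798, 0.1159, 0.1472]
tool_rot: [-1.44, 0.002, -1.515]
contact_force: [-3.2, -0.3, -0.3]
opening: 0.0213
```

```bash
python3 -c "
from h import *
one([3,5],R=50.3,log=False)"
```

```text
t 9.07 th 94.4 r 50.0 dx 49.9 dz -3.8 Ft 0.6 Fr -3.2 y 0.1159 rot [-1.44   0.002 -1.515] open 0.0213
adv 3 [[[0, 2.6, -0.3, 0, 255]]]
adv 5 [[[0, 4.3, -0.8, 0, 255]]]
```

```bash
python3 - <<'E'
from h import *
save('wrist','w9');c=save('scene','s9');P=pts(c)
hsv=cv2.cvtColor(c['pixels'],cv2.COLOR_RGB2HSV)
for nm,lo,hi,z0 in (('yellow',(22,130,100),(35,255,255),.03),):
    m=(cv2.inRange(hsv,lo,hi)>0)&(P[...,2]>z0)&(P[...,0]>.5); print(nm,np.median(P[m],0))
s=observe(); print(s['joint_vel'].round(4),s['contact_force'],s['opening'])
E
```

```text
yellow [0.6547012  0.24531384 0.03791878]
[ 0.0011  0.     -0.0004  0.0006 -0.0003 -0.0002] [-2.39721009  0.08664096  0.54995851] 0.021555459272847577
```

View pics/s9.png

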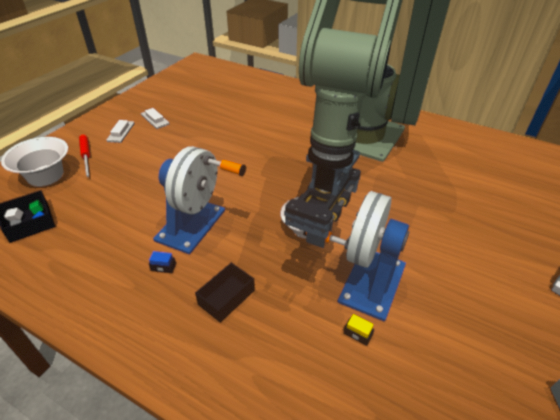

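View pics/w9.png

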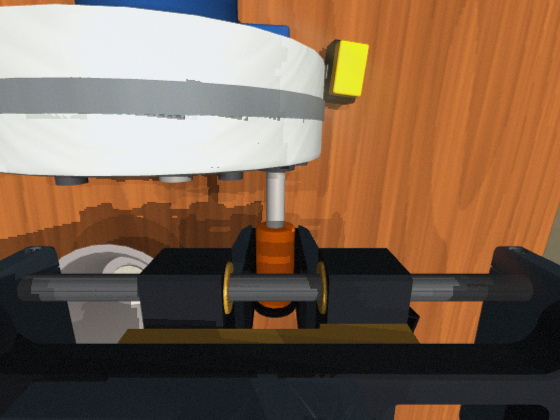

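The handle (wrist px 275,265) is gripped at the +x side of the drum. The inserts, lamp, outlet box and blue-marked rotor look unmoved, and the arm is still. Handing in.

```bash
python3 -c "
from h import *
print(job_done()); s=observe(); print(s['time_s'],s['tcp_pos'],s['opening'])"
```

```text
the job is handed in; nothing more can be done
None
the job is handed in; nothing more can be done
```

I turned the yellow-marked rotor (the left one) right round by its handle and stopped it where the fit puts its heavy side straight down. I then handed the job in with the gripper still holding the handle; no verdict is reported.

- **Heavy side:** a fit to the pull on the handle gave about 4 N from the weight and 6.4 N of drag, both in line with the stated values. That puts the heavy side straight down with the handle at 91–94°, give or take about 4°.
- **Final position:** the handle was held at 94.4°, inside the 20° allowance. The arm was still, and the fingers had closed to 21.5 mm on the 22 mm sleeve, with little outside force on the tool (about 2–3 N).
- **Other objects:** the yellow insert measured within about 2 mm of its first position. The blue insert, blue-marked rotor and outlet box looked unmoved in the last picture. I didn't re-measure these, and the gripper partly hid the lamp.
- **What went wrong:** around the bottom of the turn the arm lagged under load. The gripper tilted about 7–8° and stayed tilted, and the force along the crank briefly reached about 32 N. Shorter, corrected steps fixed the lag.
- **Limits of the check:** I only turned the rotor in one direction, so no reverse pass confirms the heavy-side angle. The few readings from the second pass over the top shifted the fit by only 1–2°.

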